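# Walk the clamshell test jig home to its stop rail and spring it open

## Task

Slide the heavy clamshell test jig forward across the bench until it is fully home between the guides of the stop rail ahead of it, square and tight against both of the rail's rubber pads. It is too wide to grip and the release bar takes up the middle of its front, so the way to move it is to walk it in with pushes on the rubber buffers at its two near corners, first one, then the other; keep your fingers off the lid, and the lid shut, until the jig is home. Then, with the rail to push against, press the release bar in so that the lid springs fully open, take your hand away, and leave the tools and the phone lying beside it alone.

Things in the scene. Friction and masses are not known exactly. Their poses are not given: they have to be found in the camera images.
- dock: Stop rail: an upright aluminium angle screwed to the bench, 240 mm wide and 24 mm high, with two rubber stop pads and a white plastic guide at each end. Origin on the bench top where the jig's origin lies once the jig is home; x points in the pushing direction (away from the robot), y left, z up.
- dock_stop (a point): Middle of the plane of the two rubber stop pads, 75.5 mm ahead (x) of dock's origin and 12 mm up; the pads are 34 mm wide, centred at y = +-62 mm. The slick end guides, as high as the rail, run back towards the robot from about x = +77, y = +-112 mm and flare outwards at 29 degrees to x = +47, y = +-129 mm, so the jig has 12 mm of play on each side.
- jig: The test jig: a heavy grey flat-bottomed clamshell box with a window lid, 1.5 to 2 kg, 200 mm wide (y), 150 mm deep (x from -75 to +75 mm), 62 mm high, on four 3 mm rubber feet. Origin at the centre of its underside; x forward (towards the stop rail), y left, z up. Home when origin and axes coincide with dock. Slides at about 7 to 15 N; a push on one corner mostly swings it about the other.
- left_buffer (a point): Centre of the front (robot-facing) face of the left rubber corner buffer, at x = -93, y = +84, z = 25 mm of the jig. The buffer is 32 mm wide (y), 38 mm high (z from 6 to 44 mm), 18 mm thick, and stands 0.5 mm prouder than the release bar. It grips the fingers (friction about 0.6), so the near face also follows them sideways when pushed aslant. Axes as the jig's.
- right_buffer (a point): The same on the right, at x = -93, y = -84, z = 25 mm of the jig.
- bar_face (a point): Centre of the robot-facing face of the black release bar between the buffers, at x = -92.5, y = 0, z = 24 mm of the jig when not pressed; the bar is 112 mm wide (y) and 24 mm high (z from 12 to 36 mm). Axes as the jig's.
- release_bar (a joint): Travel of the release bar in m: 0 at rest, 0.008 fully pressed towards +x of the jig. Its spring takes 3 N to start and 5.4 N at the end; the latch lets go at about 0.004 to 0.005, and the bar returns by itself.
- lid (a joint): Lid angle in rad: 0 shut and latched, 1.75 at its stop, a little past upright. Hinge along the far top edge of the jig (x = +75.5, z = 46 mm). A damped spring opens it in about a second once the latch lets go; a hand over the lid only holds it back until taken away. It does not latch again.
- lid_frame: The lid: aluminium frame with a clear window, 150 mm deep, 200 mm wide, 16 mm thick, lying on the jig from z = 46 to 62 mm when shut, its near edge flush with the jig's grey front (x = -75 mm of the jig). Origin on the hinge line, x away from the robot when shut.
- pliers_red: Bystander: side cutters with red handles, 48 x 122 x 11 mm, lying left of the stop rail. Origin under its middle.
- old_phone: Bystander: black keypad phone, 108 x 46 x 16 mm, lying left of the stop rail. Origin under its middle.
- adapter: Bystander: black mains adapter, 46 x 96 x 30 mm, lying right of the stop rail. Origin under its middle.
- marker: Bystander: marker pen, 133 mm long, 13 mm thick, right of the stop rail. Origin under its middle.

How it is judged:
On the way, in this order (a step that is already met when the one before it is completed fails the run):
1. the jig stands home at the stop rail with its lid still shut (x of jig in the frame of dock above -0.007 m and y of jig in the frame of dock between -0.018 and 0.018 m and angle between the x axis of jig and the x axis of dock, either way round below 0.06 rad and value of joint lid below 0.08 rad), for 0.2 s.
2. the release bar has been pressed (value of joint release_bar above 0.0035 m), for 0.02 s.
3. the lid has sprung open (value of joint lid above 1.6 rad), for 0.2 s.
At the end, for the whole second after the job is handed in: The jig is home at the stop rail (within 7 mm of its pads, 18 mm sideways and 0.06 rad of square), flat on the bench and at rest, the lid open at its stop (over 1.6 rad), the release bar let go (x of jig in the frame of dock above -0.007 m and y of jig in the frame of dock between -0.018 and 0.018 m and angle between the x axis of jig and the x axis of dock, either way round below 0.06 rad and value of joint lid above 1.6 rad and value of joint release_bar below 0.002 m and linear speed of jig below 0.01 m/s and angle between jig's own z axis and vertical below 0.04 rad); the robot touches nothing.
It fails at once if the lid opens before the jig is home (value of joint lid above 0.1 rad and not (x of jig in the frame of dock above -0.007 m and y of jig in the frame of dock between -0.018 and 0.018 m and angle between the x axis of jig and the x axis of dock, either way round below 0.06 rad)).
It fails at once if the fingers push on the lid before the jig is home (contact force between the fingers and lid_frame above 3 N and not (x of jig in the frame of dock above -0.007 m and y of jig in the frame of dock between -0.018 and 0.018 m and angle between the x axis of jig and the x axis of dock, either way round below 0.06 rad)).
It fails at once if a thing lying beside it is disturbed (moved more than 15 mm) (distance of any of pliers_red, old_phone, adapter, marker from where it was at the start of the episode above 0.015 m).
It also fails if it takes over 72 s, if anything falls off the work surface, if the arm or the gripper's body presses on something with over 40 N, if the wrist force passes 120 N, or if a joint passes its speed limit or range.

## Robot

A 6-joint arm with a two-finger parallel gripper is mounted at the origin on a cart in front of the work surface, level with it; the furniture and walls round the work are solid. World frame = base frame: x ahead of the robot, y to its left, z up, the work surface at z = 0. Lengths are in m, angles in rad, forces in N, time in s.
With the tool pointing down it reaches from about 0.25 to 0.725 m from the base axis. Payload 4 kg.
Tool frame: the origin (TCP) lies midway between the tips of the shut fingers; the grasp point (between the pads) lies 19 mm behind it; z points along the fingers, y is the line along which they close (so a half turn about z gives the same grasp; the last joint's range is limited). The gripper opens to 85 mm and grips with 20 to 120 N. Pads are 22 mm wide; open, the fingers measure 114 mm over their backs; the gripper's body (76 mm by 85 mm) begins 54 mm behind the grasp point. The pads swing forward as they close: fully open they stand 13 mm farther back than shut.
Start: joints at [1.238, 0.241, 0.005, 1.335, 0, 1.571], TCP at [0.163, 0.473, 0.231] pointing down, gripper open.
Joint ranges: [-2.72, 2.72], [-1.05, 1.87], [-1.09, 1.28], [-1.99, 2.15], [-1.42, 1.44], [-3.14, 3.14]. Speed limits (rad/s): [2.79, 2.79, 3.14, 3.14, 3.14, 3.14].

## Interface

Orientations are given as a unit quaternion [x, y, z, w].
In Python, from workcell import status, camera, get_calibration, ticket gives the robot as it stands.
- The arm moves only by the shell command python3 -m creep 'ROWS' [OPENING]. ROWS is JSON, a list of rows, each a list of 6 numbers: the shift along the world's x, y, z in cm, then the turn, a rotation vector about the world's x, y, z in degrees. A call has 1 to 8 rows; each row shifts and turns the commanded pose from where the row before left it; what a row does not reach is not made up. A row lasts 1/10 s, in which the tool goes at most 50 mm and 8.59 degrees, less where a joint would pass 70% of its speed; a pose out of reach is approached as far as the arm can. A call is refused whole if a number of a shift passes 5 or a number of a turn 8.59, either way. A call with a gripper value outside its range is refused whole. OPENING is the opening, from -1 (shut) to 1 (fully open), so that 0 is half open, set as the call begins (- or left out, the last holds). The fingers move at their own pace and stop on an object; the grip force is fixed at half the most. Time passes only in rows, so rows that do not move let the fingers close. It gives the time, the measured TCP pose, the force, the opening and the grip force at its end, in the units of the state.
- status.get_obs(): the state, without advancing time (a new reading comes with each control period).
- camera(name): name is "side" or "top" or "wrist"; returns the picture (420x560x3 uint8, red, green, blue); there is no depth.
- get_calibration(name): a dict with "fx", "fy", "cx", "cy" (pixels), "rvec" (rotation vector, rad) and "tvec" (3), from world to camera coordinates, as OpenCV has them; the wrist camera has in their place "tool_from_camera" (4x4, takes a point from camera to tool coordinates, whose origin is the TCP and whose axes are the flange's). Camera axes: x right, y down, z forward; pixel columns grow to the right and rows downward; lengths in m; the calibration is good to about 2 mm. A picture is of the moment at which its call begins: read the wrist's pose just before it. get_calibration takes no time and is no camera call.
- ticket.job_done(): hands the job in; it is judged then, once.
The state is a dict: "clock": time; "joint_pos": joint angles; "joint_vel": joint speeds; "tau": joint torques, N m; "eef_pos": TCP position; "tool_rot": TCP orientation; "ft_force": force on the tool from outside, world axes, zero at the start; "ft_torque": the same for the moment, N m; "grip_width": finger opening in m; "grasp_force": force on a finger pad.
Only numpy, scipy, OpenCV 4.12 (cv2) and the standard library are available. Lean on these libraries where they do the work, as an engineer would, in place of code of your own. Each camera call takes 0.05 s, during which the arm holds its last target. There are 200 camera calls.

## Working session

There is one attempt and no reset: what is moved stays moved. The work goes in short steps, Python scripts to look and compute and a shell command to move; the robot and the scene stay as the last step left them, time stands still between calls to the robot, and variables do not carry over. Pictures are saved under pics/ and viewed, at most 10 in all, crops included, and the job is handed in when it is done.

```bash
mkdir -p pics; python3 - <<'E'
from workcell import status,camera,get_calibration
import cv2
o=status.get_obs();print(o)
for n in("top","side"):
    print(n,get_calibration(n));cv2.imwrite(f"pics/{n}0.png",camera(n)[:,:,::-1])
E
```

```text
{'clock': 0.0, 'joint_pos': array([ 1.23800309e+00,  2.41383693e-01,  3.71807646e-03,  1.33520637e+00,
       -2.01352530e-05,  1.57078829e+00]), 'joint_vel': array([-0.00027464,  0.00107281, -0.00038417,  0.00105533,  0.00164284,
        0.00039174]), 'tau': array([-1.83311764e-03, -3.72320473e+01,  2.52406830e+01,  1.70802284e-02,
       -3.50825949e-04, -4.99912559e-06]), 'eef_pos': array([0.16313958, 0.47196203, 0.23042524]), 'tool_rot': array([ 1.65625760e-01,  9.86188131e-01, -1.02516284e-03, -1.61971235e-04]), 'ft_force': array([ 0.50400229,  0.95932792, -0.33648074]), 'ft_torque': array([-0.03955101, -0.02286888,  0.06067694]), 'grasp_force': 0.0, 'grip_width': 0.0856122290031853}
top {'fx': 445.9043737772492, 'fy': 445.9043737772492, 'cx': 280.48059383895617, 'cy': 208.12931252430238, 'rvec': array([ 2.15369007, -2.16722869,  0.15310001]), 'tvec': array([-0.02766163,  0.61899143,  1.00139573])}
side {'fx': 478.62146831049364, 'fy': 478.62146831049364, 'cx': 281.69112119134536, 'cy': 204.8868473708244, 'rvec': array([ 0.15389755, -2.65718856,  1.55069362]), 'tvec': array([0.62235707, 0.10271045, 0.84830372])}
```

View pics/top0.png

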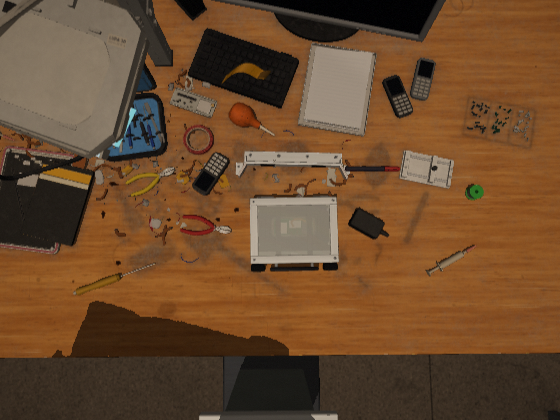

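View pics/side0.png

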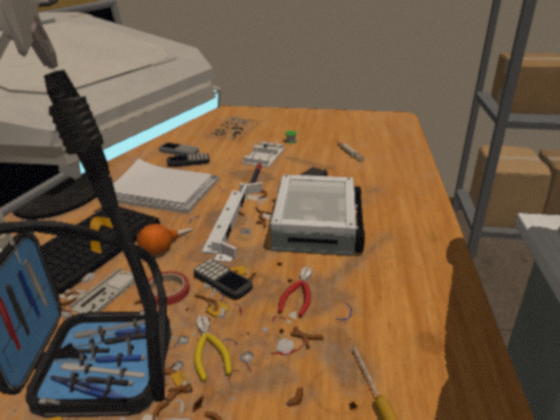

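The top view shows the jig near pixel (294,231), with its buffers at about (258,267) and (330,266). The rail is at about (293,158), the pliers at (205,226), the phone at (210,173) and the adapter at (369,222). I'll zoom in to get accurate corners.

```bash
python3 - <<'E'
import cv2
i=cv2.imread("pics/top0.png")[140:280,215:385]
cv2.imwrite("pics/crop0.png",cv2.resize(i,None,fx=4.25,fy=4.25,interpolation=cv2.INTER_CUBIC))
E
```

```text
(no output)
```

View pics/crop0.png

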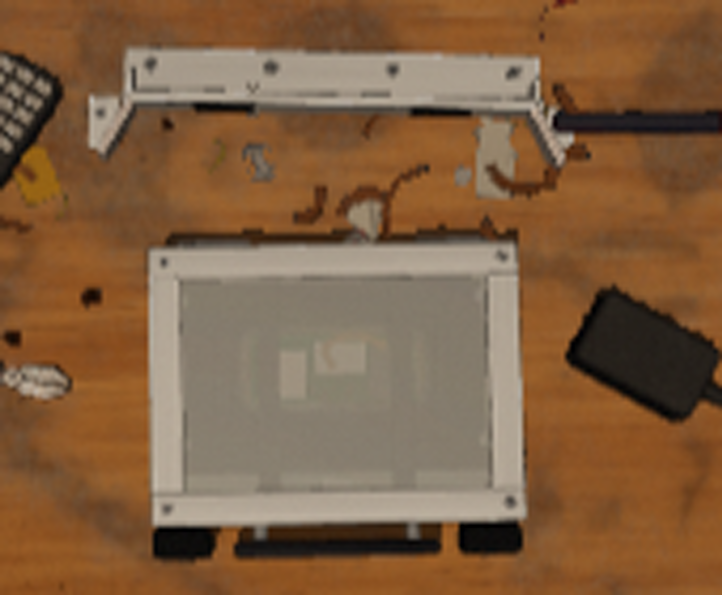

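The crop shows the lid corners at (150,247), (517,240), (153,526) and (524,523). The rail's pads are at about (225,108) and (440,113), and the guide tips at (105,157) and (560,164).

```bash
cat > h.py <<'E'
import numpy as np,cv2
from workcell import status,camera,get_calibration
def ray(name,uv,z,cal=None):
    c=cal or get_calibration(name);R=cv2.Rodrigues(c["rvec"])[0];o=-R.T@c["tvec"]
    d=R.T@np.array([(uv[0]-c["cx"])/c["fx"],(uv[1]-c["cy"])/c["fy"],1]);return o+d*(z-o[2])/d[2]
def crop(u,v): return (u+.5)/4.25+215-.5,(v+.5)/4.25+140-.5
E
python3 - <<'E'
from h import *
np.set_printoptions(precision=4,suppress=True)
L=[ray("top",crop(*p),.062)[:2] for p in[(150,247),(517,240),(524,523),(153,526)]]
print(np.array(L)); c=np.mean(L,0);a=L[0]+L[1]-L[2]-L[3];print("jig",c,np.degrees(np.arctan2(a[1],a[0])),np.linalg.norm(L[0]-L[1]),np.linalg.norm(L[0]-L[3]))
for z,ps in((.022,[(225,110),(440,115)]),(.024,[(105,157),(560,164)]),(.024,[(127,48),(540,58)]),(.003,[(105,157),(560,164)])):
    p=[ray("top",crop(*q),z)[:2] for q in ps];d=p[0]-p[1];print(p,np.mean(p,0),np.degrees(np.arctan2(-d[0],d[1])),np.linalg.norm(d))
print([ray("top",crop(*q),.03)[:2] for q in((575,350),(690,418),(610,290))],[ray("top",crop(*q),.005)[:2] for q in((70,385),)])
E
```

```text
[[ 0.6404  0.0386]
 [ 0.6432 -0.1597]
 [ 0.4913 -0.1599]
 [ 0.4911  0.0368]]
jig [ 0.5665 -0.061 ] 0.389789813321144 0.1983029369205461 0.14932104726407247
[array([ 0.7248, -0.0014]), array([ 0.7213, -0.1232])] [ 0.723  -0.0623] -1.6067793101102121 0.12184515677639791
[array([0.6976, 0.0662]), array([ 0.6924, -0.1903])] [ 0.695  -0.0621] -1.161800036806771 0.2564868270518044
[array([0.7604, 0.054 ]), array([ 0.7537, -0.1805])] [ 0.7571 -0.0632] -1.6459291659232258 0.23458461304924527
[array([0.7018, 0.0678]), array([ 0.6965, -0.1937])] [ 0.6992 -0.0629] -1.161800036806779 0.2616214288080673
[array([ 0.5864, -0.1949]), array([ 0.5483, -0.2574]), array([ 0.6198, -0.2153])] [array([0.5707, 0.0868])]
```

```bash
python3 -m creep '[[2.6,-4.2,0,0,0,2.4],[2.6,-4.2,0,0,0,2.4],[2.6,-4.2,0,0,0,2.4],[2.6,-4.2,0,0,0,2.4],[2.6,-4.2,0,0,0,2.4],[2.6,-4.2,0,0,0,2.4],[2.6,-4.2,0,0,0,2.4],[2.6,-4.2,0,0,0,2.3]]' -1; python3 -m creep '[[2.6,-4.2,0,0,0,0],[2.6,-4.2,0,0,0,0],[1.5,-2.9,0,0,0,0],[0,0,-4,0,0,0],[0,0,-4,0,0,0],[0,0,-4,0,0,0],[0,0,0,0,0,0],[0,0,0,0,0,0]]'
```

```text
clock: 0.9
eef_pos: [0.3717, 0.1347, 0.2312]
tool_rot: [-0.001, 1.0, 0.0, 0.0]
ft_force: [0.8, 0.5, 0.1]
grip_width: 0.0003
grasp_force: 0.0
clock: 1.7
eef_pos: [0.4378, 0.0235, 0.1113]
tool_rot: [-0.0, 1.0, -0.0, -0.001]
ft_force: [0.5, -0.2, 0.6]
grip_width: 0.0003
grasp_force: 0.0
```

```bash
python3 -m creep '[[0,0,-4,0,0,0],[0,0,-4,0,0,0],[0,0,-1.1,0,0,0],[0,0,0,0,0,0],[0.8,0,0,0,0,0],[0.8,0,0,0,0,0]]'; python3 -m creep '[[0.5,0,0,0,0,0],[0.4,0,0,0,0,0],[0.4,0,0,0,0,0],[0.4,0,0,0,0,0],[0.4,0,0,0,0,0],[0,0,0,0,0,0],[0,0,0,0,0,0]]'
python3 - <<'E'
from h import *
cv2.imwrite("pics/s1.png",camera("side")[:,:,::-1])
E
```

```text
clock: 2.3
eef_pos: [0.4574, 0.0237, 0.0227]
tool_rot: [-0.0, 1.0, 0.0, 0.003]
ft_force: [-0.1, 0.5, 0.3]
grip_width: -0.0001
grasp_force: 0.0
clock: 3.0
eef_pos: [0.4706, 0.0248, 0.0195]
tool_rot: [-0.001, 1.0, 0.001, -0.005]
ft_force: [-8.7, 3.9, 3.2]
grip_width: -0.0004
grasp_force: 4.7
```

View pics/s1.png

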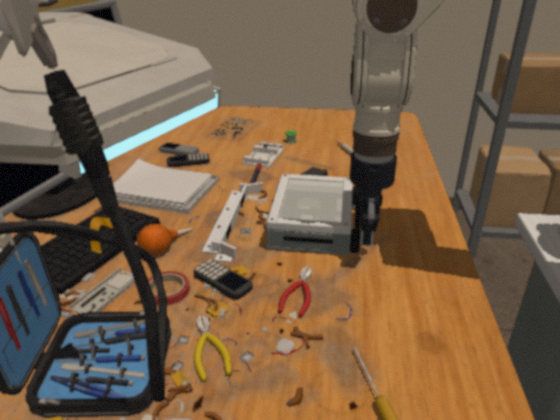

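```bash
python3 -m creep '[[-2,0,0,0,0,0],[0,-4.5,0,0,0,0],[0,-4.5,0,0,0,0],[0,-4.5,0,0,0,0],[0,-3.3,0,0,0,0],[0,0,0,0,0,0]]'; python3 -m creep '[[0.6,0,0,0,0,0],[0.4,0,0,0,0,0],[0.4,0,0,0,0,0],[0.5,0,0,0,0,0],[0.5,0,0,0,0,0],[0.5,0,0,0,0,0],[0.3,0,0,0,0,0],[0,0,0,0,0,0]]'
```

```text
clock: 3.65
eef_pos: [0.4567, -0.1486, 0.0211]
tool_rot: [0.003, 1.0, -0.001, 0.001]
ft_force: [-0.3, -0.0, -0.1]
grip_width: 0.0005
grasp_force: 0.0
clock: 4.45
eef_pos: [0.4833, -0.1441, 0.0194]
tool_rot: [-0.001, 1.0, -0.001, -0.005]
ft_force: [-8.6, -4.5, 4.5]
grip_width: -0.0
grasp_force: 4.6
```

```bash
python3 -m creep '[[-3,0,0,0,0,0],[0,4.5,0,0,0,0],[0,4.5,0,0,0,0],[0,4.5,0,0,0,0],[0,3.3,0,0,0,0],[0,0,0,0,0,0]]'; python3 -m creep '[[1.5,0,0,0,0,0],[0.7,0,0,0,0,0],[0.4,0,0,0,0,0],[0.5,0,0,0,0,0],[0.5,0,0,0,0,0],[0.5,0,0,0,0,0],[0.5,0,0,0,0,0],[0,0,0,0,0,0]]'
```

```text
clock: 5.05
eef_pos: [0.4575, 0.0284, 0.0205]
tool_rot: [-0.005, 1.0, 0.001, 0.0]
ft_force: [-0.2, -0.6, -0.8]
grip_width: 0.0001
grasp_force: 0.0
clock: 5.85
eef_pos: [0.4989, 0.0248, 0.0188]
tool_rot: [-0.001, 1.0, 0.001, -0.005]
ft_force: [-7.6, 5.0, 1.5]
grip_width: 0.0001
grasp_force: 3.7
```

```bash
python3 -m creep '[[-3.5,0,0,0,0,0],[0,-4.5,0,0,0,0],[0,-4.5,0,0,0,0],[0,-4.5,0,0,0,0],[0,-3.3,0,0,0,0],[0,0,0,0,0,0]]'; python3 -m creep '[[1.2,0,0,0,0,0],[0.7,0,0,0,0,0],[0.6,0,0,0,0,0],[0.6,0,0,0,0,0],[0.6,0,0,0,0,0],[0.6,0,0,0,0,0],[0.6,0,0,0,0,0],[0,0,0,0,0,0]]'; python3 -m creep '[[-3.5,0,0,0,0,0],[0,4.5,0,0,0,0],[0,4.5,0,0,0,0],[0,4.5,0,0,0,0],[0,3.3,0,0,0,0],[0,0,0,0,0,0]]'
python3 - <<'E'
from h import *
i=camera("top")[:,:,::-1];cv2.imwrite("pics/t2.png",i);cv2.imwrite("pics/t2c.png",cv2.resize(i[140:280,215:385],None,fx=4.25,fy=4.25,interpolation=cv2.INTER_CUBIC))
E
```

```text
clock: 6.45
eef_pos: [0.469, -0.1486, 0.0206]
tool_rot: [0.003, 1.0, -0.001, 0.001]
ft_force: [-0.7, 1.1, -0.7]
grip_width: 0.0001
grasp_force: 0.0
clock: 7.25
eef_pos: [0.5138, -0.1448, 0.0193]
tool_rot: [-0.0, 1.0, -0.001, -0.004]
ft_force: [-7.7, -4.8, 3.3]
grip_width: -0.0
grasp_force: 3.6
clock: 7.85
eef_pos: [0.4822, 0.0279, 0.0204]
tool_rot: [-0.004, 1.0, 0.001, 0.0]
ft_force: [0.4, -0.7, -0.4]
grip_width: 0.0001
grasp_force: 0.0
```

View pics/t2c.png

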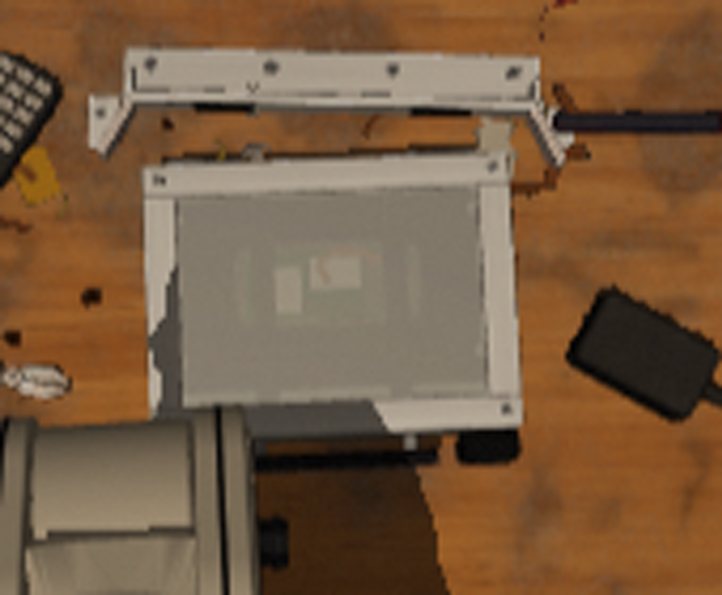

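The crop shows the jig's lid corners at TL (145,168), TR (512,152) and BR (522,428). The jig is yawed left and about 35 mm short of the pads.

```bash
python3 - <<'E'
from h import *
np.set_printoptions(precision=4,suppress=True)
a,b,c=[ray("top",crop(*p),.062)[:2] for p in[(145,168),(512,152),(522,428)]]
d=a-b;y=np.arctan2(-d[0],d[1]);e=b-c;m=(a+c)/2
print(m,np.degrees(y),np.degrees(np.arctan2(e[1],e[0])))
t=-.0265;D=np.array([.723-.0755,-.0603]);R=np.array([[np.cos(t),np.sin(t)],[-np.sin(t),np.cos(t)]])
print("in dock",R@(m-D),y-t)
E
```

```text
[ 0.6127 -0.0593] 2.2733261880835456 0.7337792200035703
in dock [-0.0349  0.0001] 0.06617702695386975
```

```bash
python3 -m creep '[[1,0,0,0,0,0],[0.6,0,0,0,0,0],[0.6,0,0,0,0,0],[0.6,0,0,0,0,0],[0.6,0,0,0,0,0],[0.5,0,0,0,0,0],[0.3,0,0,0,0,0],[0,0,0,0,0,0]]'; python3 -m creep '[[-3,0,0,0,0,0],[0,-4.5,0,0,0,0],[0,-4.5,0,0,0,0],[0,-4.5,0,0,0,0],[0,-3.3,0,0,0,0],[0,0,0,0,0,0]]'; python3 -m creep '[[1.1,0,0,0,0,0],[0.7,0,0,0,0,0],[0.5,0,0,0,0,0],[0.5,0,0,0,0,0],[0.5,0,0,0,0,0],[0.5,0,0,0,0,0],[0.3,0,0,0,0,0],[0,0,0,0,0,0]]'
```

```text
clock: 8.7
eef_pos: [0.5195, 0.0243, 0.019]
tool_rot: [-0.0, 1.0, 0.002, -0.005]
ft_force: [-9.6, 4.5, 4.0]
grip_width: -0.0001
grasp_force: 4.8
clock: 9.3
eef_pos: [0.495, -0.1494, 0.0205]
tool_rot: [0.003, 1.0, -0.001, 0.001]
ft_force: [-0.0, -0.2, -0.1]
grip_width: -0.0001
grasp_force: 0.0
clock: 10.1
eef_pos: [0.5313, -0.1444, 0.0194]
tool_rot: [-0.001, 1.0, -0.001, -0.005]
ft_force: [-9.2, -3.9, 5.6]
grip_width: 0.0003
grasp_force: 4.8
```

```bash
python3 -m creep '[[-3.5,0,0,0,0,0],[0,4.5,0,0,0,0],[0,4.5,0,0,0,0],[0,4.5,0,0,0,0],[0,3.3,0,0,0,0],[0,0,0,0,0,0]]';  python3 -m creep '[[1,0,0,0,0,0],[0.8,0,0,0,0,0],[0.6,0,0,0,0,0],[0.6,0,0,0,0,0],[0.5,0,0,0,0,0],[0.5,0,0,0,0,0],[0.3,0,0,0,0,0],[0,0,0,0,0,0]]'
```

```text
clock: 10.7
eef_pos: [0.5005, 0.0286, 0.0205]
tool_rot: [-0.004, 1.0, 0.001, 0.0]
ft_force: [-0.1, -1.3, -0.3]
grip_width: -0.0002
grasp_force: 0.0
clock: 11.5
eef_pos: [0.5389, 0.024, 0.019]
tool_rot: [0.0, 1.0, 0.002, -0.005]
ft_force: [-9.0, 4.3, 4.1]
grip_width: -0.0
grasp_force: 4.7
```

```bash
python3 -m creep '[[-2.7,0,0,0,0,0],[0,-4.5,0,0,0,0],[0,-4.5,0,0,0,0],[0,-4.5,0,0,0,0],[0,-3.3,0,0,0,0],[0,0,0,0,0,0]]';  python3 -m creep '[[0.6,0,0,0,0,0],[0.6,0,0,0,0,0],[0.5,0,0,0,0,0],[0.4,0,0,0,0,0],[0.3,0,0,0,0,0],[0.3,0,0,0,0,0],[0.2,0,0,0,0,0],[0,0,0,0,0,0]]'; python3 -m creep '[[-3,0,0,0,0,0],[0,4.5,0,0,0,0],[0,4.5,0,0,0,0],[0,4.5,0,0,0,0],[0,3.3,0,0,0,0],[0,0,0,0,0,0]]';  python3 -m creep '[[1,0,0,0,0,0],[1,0,0,0,0,0],[0.5,0,0,0,0,0],[0.4,0,0,0,0,0],[0.3,0,0,0,0,0],[0.2,0,0,0,0,0],[0,0,0,0,0,0]]'
```

```text
clock: 12.1
eef_pos: [0.5169, -0.15, 0.0205]
tool_rot: [0.004, 1.0, -0.001, 0.001]
ft_force: [-0.3, -0.1, -0.8]
grip_width: 0.0001
grasp_force: 0.0
clock: 12.9
eef_pos: [0.5403, -0.1443, 0.0196]
tool_rot: [-0.0, 1.0, -0.001, -0.005]
ft_force: [-11.2, -3.4, 7.7]
grip_width: 0.0001
grasp_force: 5.8
clock: 13.5
eef_pos: [0.5155, 0.0283, 0.0205]
tool_rot: [-0.004, 1.0, 0.001, 0.0]
ft_force: [0.1, -1.1, 0.4]
grip_width: -0.0
grasp_force: 0.0
clock: 14.2
eef_pos: [0.5442, 0.0235, 0.0191]
tool_rot: [0.0, 1.0, 0.001, -0.006]
ft_force: [-11.8, 3.8, 7.8]
grip_width: -0.0001
grasp_force: 5.8
```

Now I'll press on in small steps to feel the pads.

```bash
python3 -m creep '[[0.3,0,0,0,0,0],[0.3,0,0,0,0,0],[0,0,0,0,0,0]]'; python3 -m creep '[[0.3,0,0,0,0,0],[0.3,0,0,0,0,0],[0,0,0,0,0,0]]'; python3 -m creep '[[-4.2,0,0,0,0,0],[0,-4.5,0,0,0,0],[0,-4.5,0,0,0,0],[0,-4.5,0,0,0,0],[0,-3.3,0,0,0,0],[0,0,0,0,0,0]]';  python3 -m creep '[[1,0,0,0,0,0],[1,0,0,0,0,0],[0.6,0,0,0,0,0],[0.4,0,0,0,0,0],[0.3,0,0,0,0,0],[0.2,0,0,0,0,0],[0,0,0,0,0,0]]';python3 -m creep '[[0.3,0,0,0,0,0],[0.3,0,0,0,0,0],[0,0,0,0,0,0]]'
```

```text
clock: 14.5
eef_pos: [0.5495, 0.0238, 0.019]
tool_rot: [0.0, 1.0, 0.002, -0.006]
ft_force: [-12.8, 4.4, 8.1]
grip_width: 0.0001
grasp_force: 6.5
clock: 14.8
eef_pos: [0.5494, 0.0237, 0.0187]
tool_rot: [0.0, 1.0, 0.001, -0.012]
ft_force: [-25.6, 3.9, 20.3]
grip_width: 0.0001
grasp_force: 13.5
clock: 15.4
eef_pos: [0.52, -0.1502, 0.0205]
tool_rot: [0.004, 1.0, -0.001, 0.001]
ft_force: [0.7, 0.5, -0.0]
grip_width: 0.0001
grasp_force: 0.0
clock: 16.1
eef_pos: [0.5449, -0.1445, 0.0192]
tool_rot: [0.0, 1.0, -0.002, -0.01]
ft_force: [-22.1, -5.6, 16.7]
grip_width: -0.0001
grasp_force: 11.5
clock: 16.4
eef_pos: [0.5447, -0.1444, 0.0189]
tool_rot: [0.0, 1.0, -0.001, -0.016]
ft_force: [-37.0, -5.8, 26.5]
grip_width: 0.0001
grasp_force: 18.4
```

Both sides have hit a hard stop, and the 4.7 mm left/right difference matches the rail's yaw. I'll back off and check with a picture.

```bash
python3 -m creep '[[-4,0,0,0,0,0],[0,4.5,0,0,0,0],[0,4.5,0,0,0,0],[0,4.5,0,0,0,0],[0,3.3,0,0,0,0],[0,0,0,0,0,0]]';  python3 -m creep '[[1,0,0,0,0,0],[1,0,0,0,0,0],[0.6,0,0,0,0,0],[0.6,0,0,0,0,0],[0.3,0,0,0,0,0],[0.2,0,0,0,0,0],[0,0,0,0,0,0]]'; python3 -m creep '[[-4,0,0,0,0,0],[-5,0,0,0,0,0],[0,0,0,0,0,0]]'
python3 - <<'E'
from h import *
i=camera("top")[:,:,::-1];cv2.imwrite("pics/t3c.png",cv2.resize(i[140:280,215:385],None,fx=4.25,fy=4.25,interpolation=cv2.INTER_CUBIC))
E
```

```text
clock: 17.0
eef_pos: [0.5209, 0.029, 0.0205]
tool_rot: [-0.005, 1.0, 0.001, 0.0]
ft_force: [0.4, 0.0, -0.0]
grip_width: 0.0002
grasp_force: 0.0
clock: 17.7
eef_pos: [0.5494, 0.0223, 0.019]
tool_rot: [0.001, 1.0, -0.0, -0.008]
ft_force: [-17.5, -0.3, 13.0]
grip_width: -0.0001
grasp_force: 8.8
clock: 18.0
eef_pos: [0.4536, 0.0221, 0.0167]
tool_rot: [0.001, 1.0, -0.0, -0.01]
ft_force: [-0.4, -0.1, -0.6]
grip_width: 0.0001
grasp_force: 0.0
```

View pics/t3c.png

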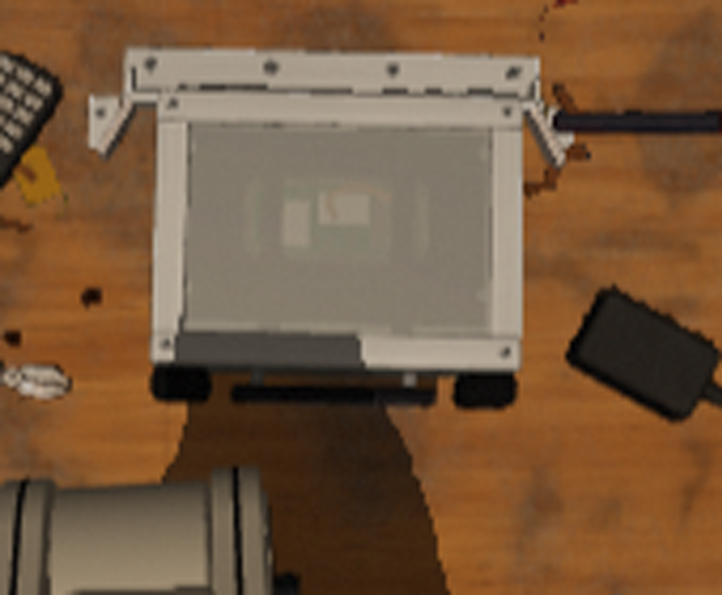

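The jig is home against both pads and square, with the lid shut. The bar is centred at crop (335,395), y ≈ -0.061, so I'll move in front of it.

```bash
python3 -m creep '[[0,-4.2,0.2,0,0,0],[0,-4.1,0,0,0,0],[3,0,0,0,0,0],[3.5,0,0,0,0,0],[0,0,0,0,0,0],[0,0,0,0,0,0]]'
```

```text
clock: 18.65
eef_pos: [0.5341, -0.0604, 0.0223]
tool_rot: [0.0, 1.0, -0.0, 0.001]
ft_force: [-0.9, -0.1, -0.2]
grip_width: 0.0002
grasp_force: 0.0
```

```bash
python3 -m creep '[[1,0,0,0,0,0],[0.5,0,0,0,0,0],[0.3,0,0,0,0,0],[0.3,0,0,0,0,0],[0.3,0,0,0,0,0],[0,0,0,0,0,0]]'
```

```text
clock: 19.25
eef_pos: [0.5553, -0.0597, 0.0221]
tool_rot: [-0.0, 1.0, -0.0, -0.001]
ft_force: [-4.8, -1.6, 3.4]
grip_width: 0.0002
grasp_force: 2.6
```

```bash
python3 -m creep '[[-2,0,0,0,0,0],[-4,0,0,0,0,0],[-5,0,0,0,0,0],[-5,0,0,0,0,0],[0,0,3,0,0,0],[0,0,4,0,0,0],[0,0,4,0,0,0],[0,0,0,0,0,0]]'; python3 -m creep '[[0,0,0,0,0,0],[0,0,0,0,0,0],[0,0,0,0,0,0],[0,0,0,0,0,0],[0,0,0,0,0,0],[0,0,0,0,0,0],[0,0,0,0,0,0],[0,0,0,0,0,0]]'
python3 -m creep '[[0,0,0,0,0,0],[0,0,0,0,0,0],[0,0,0,0,0,0],[0,0,0,0,0,0],[0,0,0,0,0,0],[0,0,0,0,0,0],[0,0,0,0,0,0],[0,0,0,0,0,0]]'
python3 - <<'E'
from h import *
a=camera("top")[140:280,215:385,::-1];b=camera("side")[100:280,180:400,::-1]
a=cv2.resize(a,(400,330));b=cv2.resize(b,(400,330));cv2.imwrite("pics/f.png",np.hstack([a,b]))
E
```

```text
clock: 20.05
eef_pos: [0.4016, -0.0598, 0.1379]
tool_rot: [-0.0, 1.0, -0.001, 0.007]
ft_force: [0.7, -0.8, 1.4]
grip_width: 0.0002
grasp_force: 0.0
clock: 20.85
eef_pos: [0.3963, -0.0594, 0.1322]
tool_rot: [-0.0, 1.0, 0.0, -0.0]
ft_force: [0.1, 1.0, -0.1]
grip_width: 0.0001
grasp_force: 0.0
clock: 21.65
eef_pos: [0.3964, -0.0594, 0.1323]
tool_rot: [-0.0, 1.0, -0.0, 0.0]
ft_force: [0.2, -0.6, 0.8]
grip_width: 0.0
grasp_force: 0.0
```

View pics/f.png

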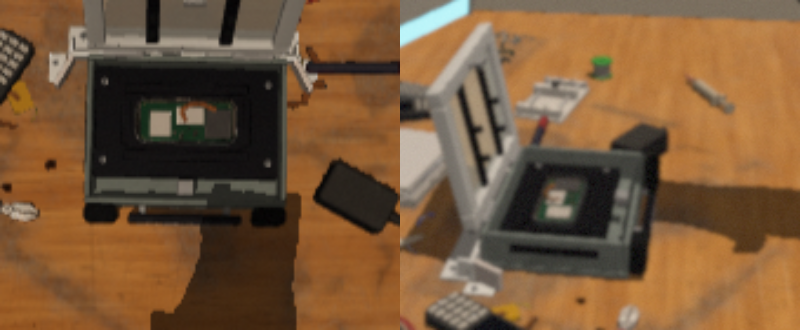

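The lid stands fully open past upright, the jig is still home and square, the bar is back out, and the phone, adapter, pliers tip and marker are where they were.

```bash
python3 -c "
from workcell import ticket;print(ticket.job_done())"
```

```text
the job is handed in; nothing more can be done
None
```

The jig is home and square against both pads, the release bar was pressed and the lid sprang fully open, the hand is clear, the tools and phone look unmoved, and the job was handed in at about 22 s; no verdict came back.

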